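# Move a soft fresh print from the drip stand to the curing tray

## Task

The orange gear housing on the sloping drip stand is freshly printed and still soft. Lift it off the stand and put it in the blue curing tray, flat on its floor with the open side up. Handle it gently: squeeze it only lightly (a grip force of about 20 N is plenty, never above 40 N), lower it all the way before letting go, do not drop it or press it down hard, and leave the black housing beside it where it is.

Things in the scene. Friction and masses are not known exactly. Their poses are not given: they have to be found in the camera images.
- orange_housing_mid (a point): Centre (half-way up) of the orange open-topped housing, 120 mm long (y), 48 mm wide (x), 42 mm high (z, towards the open top), with a 5 mm boss on each short end; 0.1 to 0.17 kg. It starts lying on the slope: z at right angles to it, x pointing up the slope. Grip it across its plain long walls, 48 mm apart, at the middle. A grip force above 40 N spoils it.
- black_housing: A finished black housing of the same shape on the other place of the stand; origin at the centre of its underside, axes as for the orange one. To be left alone. Which place holds which housing varies.
- stand: Fixed aluminium drip stand, 310 mm wide (y). Its plate faces the robot, rises to +x at 32 degrees, heights 36 to 104 mm, middle 70 mm. Origin on the table below that middle. Housings lie at y = -80 and +80 mm, each against two stops (14 mm wide, 16 mm high) at its lower long wall, 84 mm free between them for a finger.
- tray_floor (a point): Centre of the top of the tray's floor, 20 mm above the table; x, y along the tray's sides, z up. The fixed blue tray is 200 mm (x) by 220 mm (y) outside, 42 mm high, with 5 mm walls (190 by 210 mm inside, 22 mm deep). Its dark floor plate is sprung: it sinks 0.5 mm per N, at most 10 mm. Empty at the start. The stand and the tray may change sides.
Mind the look-alikes: they are no part of the job. What is meant by the part that bears orange_housing_mid is not white, and is the larger of those in its own colour.

How it is judged (in metres and radians):
On the way:
1. the orange housing is lifted clear of the stand, held in the fingers (distance of orange_housing_mid from where it was at the start of the episode above 0.05 m and contact force between orange_housing and stand below 0.05 N and contact force between the fingers and orange_housing above 1 N), for 0.2 s.
At the end, for the whole second after the job is handed in: The orange housing lies at rest in the curing tray, released, flat on the floor (within 7 degrees, its centre 14 to 26 mm above the unloaded floor) with the open side up; the black housing is within 15 mm of where it stood (x of orange_housing_mid in the frame of tray_floor between -0.085 and 0.085 m and y of orange_housing_mid in the frame of tray_floor between -0.095 and 0.095 m and z of orange_housing_mid in the frame of tray_floor between 0.014 and 0.026 m and angle between orange_housing_mid's own z axis and vertical below 0.12 rad and linear speed of orange_housing below 0.02 m/s and angular speed of orange_housing below 0.2 rad/s and distance of black_housing from where it was at the start of the episode below 0.015 m); the robot touches nothing.
It fails at once if the orange housing is squeezed harder than 45 N a finger (90 N for both fingers together) (contact force between the fingers and orange_housing above 90 N).
It fails at once if the orange housing is pressed or knocked against the tray with more than 30 N (contact force between orange_housing and tray above 30 N).
It fails at once if the orange housing is dropped: it falls free at more than 0.75 m/s (a fall of about 30 mm) (linear speed of orange_housing above 0.75 m/s and contact force between the fingers and orange_housing below 0.1 N).
It fails at once if the black housing is shifted by more than 20 mm (distance of black_housing from where it was at the start of the episode above 0.02 m).
It also fails if it takes over 38 s, if anything falls off the work surface, if the arm or the gripper's body presses on something with over 40 N, if the wrist force passes 120 N, or if a joint passes its speed limit or range.

## Robot

A 6-joint arm with a two-finger parallel gripper is mounted at the origin on the work surface. World frame = base frame: x ahead of the robot, y to its left, z up, the work surface at z = 0. Lengths are in mm, angles in rad, forces in N, time in s.
With the tool pointing down it reaches from about 200 to 875 mm from the base axis. Payload 3.4 kg.
Tool frame: the origin (TCP) lies midway between the tips of the shut fingers; the grasp point (between the pads) lies 19 mm behind it (manip.grasp_offset is the distance from the TCP to the grasp point, in mm); z points along the fingers, y is the line along which they close (so a half turn about z gives the same grasp; the last joint's range is limited). The gripper opens to 94 mm and grips with 3 to 60 N. Pads are 16 mm wide; open, the fingers measure 119 mm over their backs; the gripper's body (75 mm by 177 mm) begins 78 mm behind the grasp point.
Start: joints at [-1.439, 0.276, 1.505, -0, 1.361, -0.121], TCP at [143.814, -556.761, 205.493] pointing down, gripper open.
Joint ranges: [-2.89, 2.89], [-0.75, 2.08], [0.22, 2.7], [-1.18, 4.32], [0.11, 2.71], [-2.7, 2.7]. Speed limits (rad/s): [2.57, 2.57, 3.14, 3.14, 3.14, 3.14].

## Interface

Orientations are given as a unit quaternion [w, x, y, z].
In Python, from cell import manip gives the robot as it stands. The module is installed in compiled form; this text tells all that it offers.
- The arm moves only by the tool apply_moves, never from a script. Its argument "commands" is a list of rows, each a list of 7 numbers: the shift along the tool's x, y, z normalised to -1 to 1, where 1 is 0.15 m, then the turn, a rotation vector about the tool's x, y, z normalised to -1 to 1, where 1 is 30 degrees, then the gripper command: -1 is fully open, 1 is shut, values between are in proportion. A call has 1 to 8 rows; each row shifts and turns the commanded pose from where the row before left it, along the tool's axes as they then stand; what a row does not reach is not made up. A row lasts 1/12 s, in which the tool goes at most 41.7 mm and 7.16 degrees, less where a joint would pass 70% of its speed; a pose out of reach is approached as far as the arm can. A call with a number of a shift or a turn outside -1 to 1 is refused whole. A call with a gripper value outside its range is refused whole. The fingers move at their own pace and stop on an object; "grip_force" is the grip in N (left out, the last holds). Time passes only in rows, so rows that do not move let the fingers close. It gives the time, the measured TCP pose, the force, the opening and the grip force at its end, in the units of the state.
- manip.read_state(): the state, without advancing time (a new reading comes with each control period).
- manip.read_camera(name): name is "scene" or "top"; returns a dict with "pixels" (400x640x3 uint8, red, green, blue), "mtx" (3x3 intrinsics, pixels), "D" ([k1, k2, p1, p2, k3] as OpenCV has them; the pictures are not rectified), "eye" and "rotation" of the camera in the world. Camera axes: x right, y up, looking along -z (the intrinsics and any distortion apply to the point x, -y, -z); pixel columns grow to the right and rows downward; lengths in mm; the calibration is good to about 2 mm. A picture is of the moment at which its call begins. There is no depth.
- manip.hand_in(): hands the job in; it is judged then, once.
The state is a dict: "t": time; "joint_positions": joint angles; "dq": joint speeds; "joint_torque": joint torques, N m; "ee_pos": TCP position; "ee_rot": TCP orientation; "contact_force": force on the tool from outside, world axes, zero at the start; "ft_torque": the same for the moment, N m; "width": finger opening in mm; "gripper_force": force on a finger pad.
Only numpy, scipy, OpenCV 4.12 (cv2) and the standard library are available. Lean on these libraries where they do the work, as an engineer would, in place of code of your own. Each camera call takes 0.05 s, during which the arm holds its last target. There are 200 camera calls.

## Working session

There is one attempt and no reset: what is moved stays moved. The work goes in short steps, Python scripts to look and compute and a tool call to move; the robot and the scene stay as the last step left them, time stands still between calls to the robot, and variables do not carry over. Pictures are saved under pics/ and viewed, at most 10 in all, crops included, and the job is handed in when it is done.

Besides the shell and the picture viewer there is one more tool, called after "Call:" by a JSON object that holds its "method" and its "body". apply_moves: Moves the arm, as the interface text tells. Its arguments: {"type":"object","properties":{"commands":{"type":"array"},"grip_force":{"type":"number"}},"required":["commands"]}

```bash
mkdir -p pics; python3 - <<'E'
from cell import manip
import cv2,pickle
for n in("scene","top"):
    d=manip.read_camera(n); pickle.dump(d,open(n+".pkl","wb"))
    cv2.imwrite(f"pics/{n}0.png",d["pixels"][:,:,::-1]); print(n,d["eye"],d["rotation"],d["mtx"],d["D"])
print(manip.read_state())
E
```

```text
scene [1107.52465888  102.28121013  961.42452956] [0.60132982 0.20974389 0.24237017 0.73189252] [[460.33867901   0.         318.61125444]
 [  0.         460.33867901 198.86161096]
 [  0.           0.           1.        ]] [-0.11377784  0.          0.          0.          0.        ]
top [350.70565418   6.780148   821.96808307] [-0.70039037 -0.0520028   0.05233381  0.70993676] [[381.64538731   0.         317.04143246]
 [  0.         381.64538731 195.95697212]
 [  0.           0.           1.        ]] [0.02649706 0.         0.         0.         0.        ]
{'t': 0.1, 'joint_positions': array([-1.43899366e+00,  2.76520673e-01,  1.50597533e+00, -2.16708711e-05,
        1.36070054e+00, -1.20997969e-01]), 'dq': array([-0.00018951, -0.00085366, -0.00051597, -0.00168359,  0.00049844,
       -0.00243553]), 'joint_torque': array([ 1.36013950e-03, -4.05456376e+01, -2.37780011e+01,  7.03694928e-02,
        2.99089216e-02, -4.48930996e-05]), 'ee_pos': array([ 143.73896684, -556.23013222,  204.70999509]), 'ee_rot': array([-8.01875981e-04,  9.92021505e-01,  1.26066211e-01, -1.49275684e-05]), 'contact_force': array([-0.03543675, -0.08606435, -0.67863221]), 'ft_torque': array([-0.01030594, -0.0253965 ,  0.03851259]), 'gripper_force': 0.0, 'width': 93.54248682015924}
```

View pics/scene0.png

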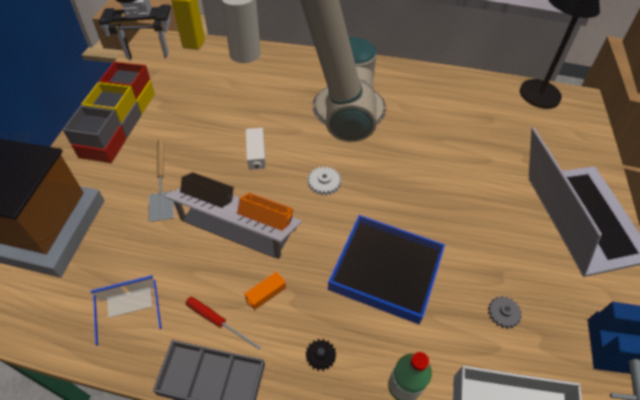

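View pics/top0.png

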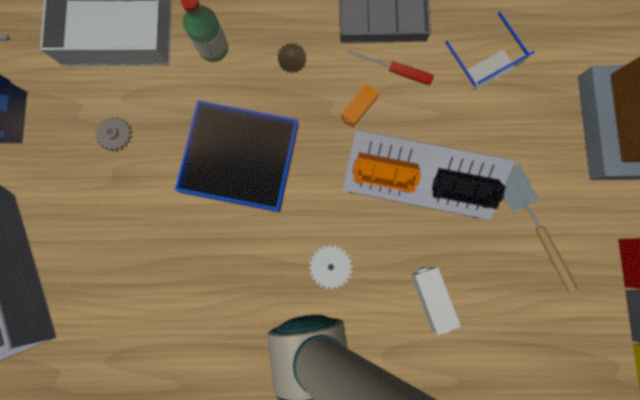

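The top view shows an orange housing on the stand at (386,173), next to the black one at (468,187). A smaller loose orange block lies at (360,105), and the blue tray is at (238,155). The housing on the stand fits the description: it is open-topped, not white, and the larger of the two orange things. I'll confirm that in one crop and measure.

```bash
cat > h.py <<'E'
import numpy as np,cv2
from scipy.spatial.transform import Rotation as R
def rot(q): return R.from_quat([q[1],q[2],q[3],q[0]]).as_matrix()
def rays(d,p):
    u=cv2.undistortPoints(np.array(p,float).reshape(-1,1,2),d["mtx"],np.array(d["D"])).reshape(-1,2)
    v=np.c_[u[:,0],-u[:,1],-np.ones(len(u))]; return np.array(d["eye"]),v@rot(d["rotation"]).T
def onz(d,p,z):
    z=np.broadcast_to(z,(len(p),)); e,v=rays(d,p); return e+v*((z-e[2])/v[:,2])[:,None]
def tri(d1,p1,d2,p2):
    e1,v1=rays(d1,[p1]);e2,v2=rays(d2,[p2]);A=np.c_[v1[0],-v2[0]]
    s=np.linalg.lstsq(A,e2-e1,rcond=None)[0];a=e1+s[0]*v1[0];b=e2+s[1]*v2[0];return (a+b)/2,np.linalg.norm(a-b)
def blobs(im,lo,hi,amin=60):
    m=cv2.inRange(cv2.cvtColor(im,cv2.COLOR_RGB2HSV),lo,hi); m=cv2.morphologyEx(m,cv2.MORPH_CLOSE,np.ones((3,3)))
    c,_=cv2.findContours(m,cv2.RETR_EXTERNAL,cv2.CHAIN_APPROX_NONE)
    return sorted([x for x in c if cv2.contourArea(x)>amin],key=cv2.contourArea)[::-1]
E
python3 - <<'E'
import pickle; from h import *
np.set_printoptions(precision=1,suppress=True)
D={n:pickle.load(open(n+".pkl","rb")) for n in("scene","top")}
for n,d in D.items():
    for nm,lo,hi in(("orange",(6,170,100),(16,255,255)),("blue",(108,150,80),(125,255,255)),("grey",(108,3,125),(130,45,220))):
        for c in blobs(d["pixels"],lo,hi)[:5]:
            r=cv2.minAreaRect(c);M=cv2.moments(c); print(n,nm,cv2.contourArea(c),np.array(r[0]),np.array(r[1]),r[2],"c",M["m10"]/M["m00"],M["m01"]/M["m00"],cv2.boxPoints(r).ravel())
T=D["top"]
tc=onz(T,[(197,101),(298,120),(279,210),(177,189)],42);print("tray",tc,tc.mean(0))
sc=onz(T,[(357,131),(514,162),(494,219),(345,190)],[104,104,36,36]);print("stand",sc,sc.mean(0))
a=cv2.resize(T["pixels"][80:230,160:540],None,fx=2,fy=2,interpolation=cv2.INTER_CUBIC)[:,:760]
b=cv2.resize(D["scene"]["pixels"][160:310,130:320],None,fx=2,fy=2,interpolation=cv2.INTER_CUBIC)
a=cv2.resize(T["pixels"][85:225,330:530],None,fx=4,fy=4,interpolation=cv2.INTER_CUBIC)
cv2.imwrite("pics/crop.png",a[:,:,::-1])
E
```

```text
scene orange 1148.0 [264.5 210.3] [54.3 23.8] 19.983104705810547 c 264.8857433217189 210.2797619047619 [234.9 212.1 243.  189.8 294.  208.4 285.9 230.7]
scene orange 764.5 [264.8 290. ] [19.7 43.1] 55.00797653198242 c 264.95705253978633 289.9760191846523 [241.5 294.3 276.8 269.6 288.1 285.7 252.8 310.4]
scene blue 593.5 [386.5 265.7] [99.  76.2] 18.79988670349121 c 382.42235327155294 283.2361696152766 [327.4 285.8 351.9 213.7 445.6 245.6 421.1 317.7]
scene blue 382.0 [620.  341.6] [40.1 17.5] 7.125016689300537 c 621.6631762652704 339.9559336823734 [599.  347.8 601.2 330.4 641.  335.4 638.8 352.7]
scene blue 330.0 [626.  311.6] [28.1 14.3] 8.130102157592773 c 626.5429292929292 311.51111111111106 [611.  316.7 613.1 302.6 640.9 306.6 638.9 320.7]
scene grey 423.0 [621.3 244.6] [42.6 71.9] 20.136302947998047 c 621.5654058313631 244.32505910165486 [588.9 271.  613.6 203.5 653.6 218.2 628.9 285.6]
top orange 1625.0 [386.3 172.6] [65.9 27.7] 11.309932708740234 c 386.61179487179487 172.49292307692306 [351.3 179.7 356.7 152.5 421.3 165.5 415.9 192.6]
top orange 635.0 [359.1 104.8] [16.5 43. ]
[... 366 characters left out ...]
0.6 499.6  12.5 532.1  52.1 485.7  90.2]
top blue 66.0 [  3.5 101.5] [13.  7.] 90.0 c 2.9267676767676765 100.39141414141413 [ -0.  95.   7.  95.   7. 108.   0. 108.]
top grey 6981.0 [428.2 175.7] [161.1  61.7] 10.713123321533203 c 413.70605930382465 170.70402998615288 [343.3 191.1 354.8 130.4 513.1 160.4 501.6 221. ]
top grey 228.0 [  8.8 343.8] [46.6 35.1] 35.39479446411133 c 8.74561403508772 345.6242690058479 [-20.3 344.6   0.  316.   38.  343.   17.7 371.6]
tray [[675.3 259.3  42. ]
 [630.6  43.9  42. ]
 [438.6  84.2  42. ]
 [485.2 294.6  42. ]] [557.4 170.5  42. ]
stand [[ 584.4  -73.9  104. ]
 [ 518.1 -371.9  104. ]
 [ 414.9 -356.7   36. ]
 [ 479.4  -52.9   36. ]] [ 499.2 -213.9   70. ]
```

View pics/crop.png

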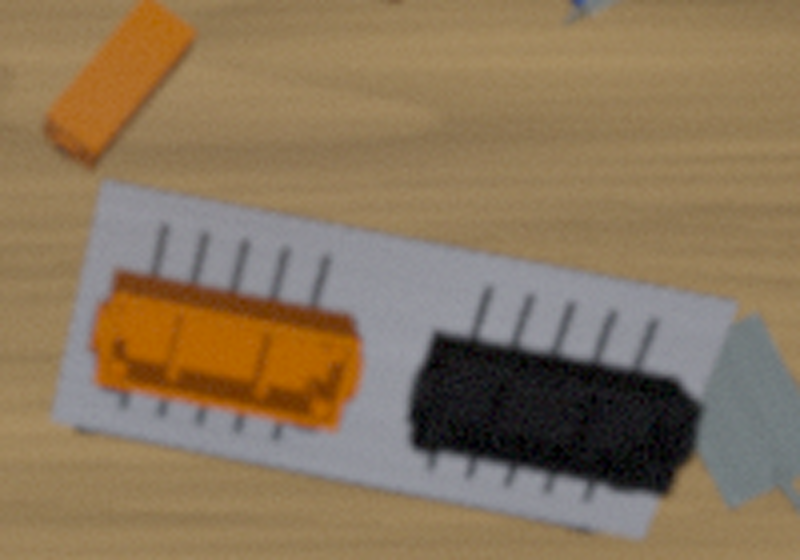

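The crop confirms the target: the open-topped housing at crop (226,355) is larger than the plain loose block at (120,80). Its rim corners in the crop are about (115,290), (355,330), (335,430) and (97,385).

```bash
python3 - <<'E'
import pickle; from h import *
np.set_printoptions(precision=1,suppress=True)
D={n:pickle.load(open(n+".pkl","rb")) for n in("scene","top")};T=D["top"]
print("tri",tri(T,(386.6,172.5),D["scene"],(264.9,210.3)))
Rs=R.from_euler('z',-.21).as_matrix()@R.from_euler('y',-np.radians(32)).as_matrix()
o=np.array([499.2,-213.9,70]);n=Rs[:,2]
c=np.array([(115,290),(355,330),(335,430),(97,385)])/4.-.4+[330,85]
e,v=rays(T,c);P=e+v*(((o+42*n-e)@n)/(v@n))[:,None]
print("rim in stand frame",(P-o)@Rs); q=((P-o)@Rs).mean(0); q[2]=21
mid=o+Rs@q;print("mid",mid,"Rs",Rs,"n",n)
# bosses
c=np.array([(94,338),(361,375)])/4.-.4+[330,85]
e,v=rays(T,c);P=e+v*(((o+21*n-e)@n)/(v@n))[:,None];print("boss",(P-o)@Rs)
E
```

```text
tri (array([ 505.1, -130.2,   84.1]), np.float64(3.572236585389171))
rim in stand frame [[ 25.4 143.6  42. ]
 [ 28.3  30.   42. ]
 [-22.6  25.7  42. ]
 [-23.2 142.1  42. ]]
mid [ 507.7 -128.4   88.9] Rs [[ 0.8  0.2 -0.5]
 [-0.2  1.   0.1]
 [ 0.5  0.   0.8]] n [-0.5  0.1  0.8]
boss [[ -7.1 147.3  21. ]
 [  0.3  16.4  21. ]]
```

Tray yaw is about -0.205 rad and stand yaw about -0.21 rad, so the two are practically parallel. The housing centre is near (507,-129,88). I'll move to a hover point first.

Call:
{"method": "apply_moves", "body": {"commands": [[0.174,-0.143,0.006,0,0,0,-1],[0.174,-0.143,0.006,0,0,0,-1],[0.174,-0.143,0.006,0,0,0,-1],[0.174,-0.143,0.006,0,0,0,-1],[0.174,-0.143,0.006,0,0,0,-1],[0.174,-0.143,0.006,0,0,0,-1],[0.174,-0.143,0.006,0,0,0,-1],[0.174,-0.143,0.006,0,0,0,-1]], "grip_force": 20}}

```text
t: 0.77
ee_pos: [303.5, -336.7, 198.0]
ee_rot: [-0.0, 0.992, 0.126, -0.0]
contact_force: [-0.5, -0.4, -0.0]
width: 94.2
gripper_force: 0.0
```

Call:
{"method": "apply_moves", "body": {"commands": [[0.174,-0.143,0.006,0,0,0,-1],[0.174,-0.143,0.006,0,0,0,-1],[0.174,-0.143,0.006,0,0,0,-1],[0.174,-0.143,0.006,0,0,0,-1],[0.174,-0.143,0.006,0,0,0,-1],[0.174,-0.143,0.006,0,0,0,-1],[0.174,-0.143,0.006,0,0,0,-1],[0.174,-0.143,0.006,0,0,0,-1]]}}

```text
t: 1.43
ee_pos: [462.7, -118.3, 190.8]
ee_rot: [-0.0, 0.992, 0.126, -0.0]
contact_force: [1.0, -0.7, 0.7]
width: 94.3
gripper_force: 0.0
```

Call:
{"method": "apply_moves", "body": {"commands": [[0,0,0,0,0,-0.235,-1],[0,0,0,0,0,-0.235,-1],[0,0,0,0,0,-0.235,-1],[0,0,0,0,0,-0.235,-1],[0,0,0,0,0,-0.235,-1],[0,0,0,0,0,-0.235,-1],[0,0,0,0,0,-0.235,-1],[0,0,0,0,0,-0.235,-1]]}}

```text
t: 2.1
ee_pos: [462.0, -119.8, 190.7]
ee_rot: [-0.0, 0.813, 0.582, -0.0]
contact_force: [-0.9, -0.4, -0.2]
width: 94.0
gripper_force: 0.0
```

Call:
{"method": "apply_moves", "body": {"commands": [[0,0,0,0,0,-0.235,-1],[0,0,0,-0.214,0,0,-1],[0,0,0,-0.214,0,0,-1],[0,0,0,-0.214,0,0,-1],[0,0,0,-0.214,0,0,-1],[0,0,0,-0.214,0,0,-1],[0,0,0,0,0,0,-1]]}}

```text
t: 2.68
ee_pos: [453.3, -115.0, 183.9]
ee_rot: [0.209, 0.749, 0.605, 0.172]
contact_force: [-1.9, 2.1, -2.1]
width: 93.8
gripper_force: 0.0
```

```bash
cat > rel.py <<'E'
from cell import manip; from h import *; import sys
np.set_printoptions(precision=3,suppress=True)
def rel(tgt,n):
    s=manip.read_state(); A=rot(s["ee_rot"]); print("pos",s["ee_pos"],"z",A[:,2],"y",A[:,1]," desired z",-n, "target in tool mm",A.T@(np.array(tgt)-s["ee_pos"]),"F",s["contact_force"],"joints",s["joint_positions"])
    return A
E
python3 - <<'E'
from rel import *
n=np.array([-.518,.11,.848]); d=manip.read_camera("scene"); t=manip.read_camera("top")
A=rel([514.8,-131.2,75.3],n)
a=cv2.resize(d["pixels"][130:270,150:350],None,fx=2,fy=4)
b=cv2.resize(t["pixels"][85:225,320:520],None,fx=2,fy=4)
a=cv2.resize(d["pixels"][130:270,165:305],(400,400)); b=cv2.resize(t["pixels"][110:250,330:470],(400,400))
cv2.imwrite("pics/hov.png",np.hstack([a,b])[:,:,::-1])
E
```

```text
pos [ 461.282 -119.86   190.733] z [ 0.518 -0.111 -0.848] y [ 0.829 -0.179  0.529]  desired z [ 0.518 -0.11  -0.848] target in tool mm [  0.102 -14.708 126.89 ] F [ 0.401 -0.471  1.395] joints [-0.547 -0.146  2.168  0.31   0.61  -0.543]
```

View pics/hov.png

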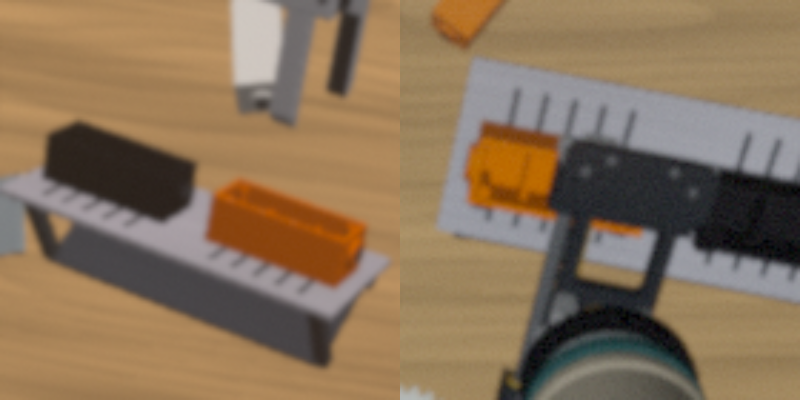

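The tool is aligned with the slope, and the housing is clear below it at about (285,230) in the scene half of the crop. I'll shift sideways and go down, stopping 3 mm short of the computed depth so the fingertips clear the plate.

Call:
{"method": "apply_moves", "body": {"commands": [[0,-0.049,0,0,0,0,-1],[0,-0.049,0.1,0,0,0,-1],[0,0,0.12,0,0,0,-1],[0,0,0.12,0,0,0,-1],[0,0,0.12,0,0,0,-1],[0,0,0.07,0,0,0,-1],[0,0,0,0,0,0,-1]]}}

```text
t: 3.37
ee_pos: [494.3, -127.1, 115.0]
ee_rot: [0.214, 0.747, 0.605, 0.174]
contact_force: [-0.0, -0.1, 0.2]
width: 94.0
gripper_force: 0.0
```

```bash
python3 - <<'E'
from rel import *
n=np.array([-.518,.11,.848]); d=manip.read_camera("scene"); t=manip.read_camera("top")
A=rel([514.8,-131.2,75.3],n)
a=cv2.resize(d["pixels"][130:270,195:335],(400,400)); b=cv2.resize(t["pixels"][110:250,330:470],(400,400))
cv2.imwrite("pics/hov2.png",np.hstack([a,b])[:,:,::-1])
E
```

```text
pos [ 493.56  -126.88   116.419] z [ 0.52  -0.11  -0.847] y [ 0.829 -0.176  0.531]  desired z [ 0.518 -0.11  -0.848] target in tool mm [ 0.19  -3.495 46.35 ] F [0.595 0.382 0.43 ] joints [-0.512  0.021  2.256  0.466  0.36  -0.699]
```

View pics/hov2.png

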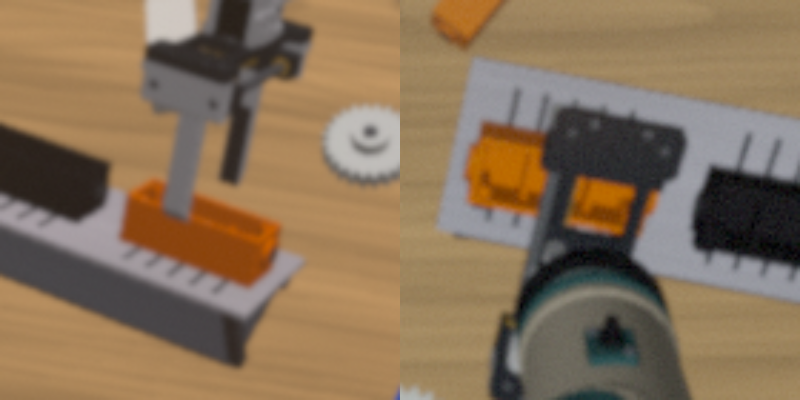

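The fingers straddle the housing, with the near fingertip at (178,215) in the scene half. The rest of the way down goes slowly, while I watch joint 5.

Call:
{"method": "apply_moves", "body": {"commands": [[0,-0.012,0.03,0,0,0,-1],[0,-0.011,0.03,0,0,0,-1],[0,0,0.03,0,0,0,-1],[0,0,0.03,0,0,0,-1],[0,0,0.03,0,0,0,-1],[0,0,0.03,0,0,0,-1],[0,0,0,0,0,0,-1]]}}

```text
t: 4.05
ee_pos: [502.7, -128.6, 90.4]
ee_rot: [0.214, 0.747, 0.604, 0.174]
contact_force: [0.0, -0.0, -0.5]
width: 94.0
gripper_force: 0.0
```

```bash
python3 - <<'E'
from rel import *
rel([514.8,-131.2,75.3],np.array([-.518,.11,.848]))
E
```

```text
pos [ 502.658 -128.599   90.406] z [ 0.519 -0.111 -0.848] y [ 0.829 -0.178  0.531]  desired z [ 0.518 -0.11  -0.848] target in tool mm [-0.009  2.512 19.393] F [ 0.044 -0.032 -0.457] joints [-0.501  0.084  2.283  0.584  0.28  -0.814]
```

Call:
{"method": "apply_moves", "body": {"commands": [[0,0.015,0.02,0,0,0,-1],[0,0,0.02,0,0,0,-1],[0,0,0.02,0,0,0,-1],[0,0,0.02,0,0,0,-1],[0,0,0.02,0,0,0,-1],[0,0,0.01,0,0,0,-1],[0,0,0,0,0,0,-1],[0,0,0,0,0,0,-1]]}}

```text
t: 4.72
ee_pos: [513.0, -130.8, 78.2]
ee_rot: [0.215, 0.747, 0.604, 0.174]
contact_force: [0.2, 0.3, -0.2]
width: 94.2
gripper_force: 0.0
```

```bash
python3 - <<'E'
from rel import *
rel([514.8,-131.2,75.3],np.array([-.518,.11,.848]))
d=manip.read_camera("scene")
cv2.imwrite("pics/grasp.png",cv2.resize(d["pixels"][150:260,200:310],(600,600))[:,:,::-1])
E
```

```text
pos [ 512.998 -130.833   78.223] z [ 0.519 -0.111 -0.847] y [ 0.829 -0.177  0.531]  desired z [ 0.518 -0.11  -0.848] target in tool mm [0.017 0.006 3.454] F [ 0.198  0.336 -0.191] joints [-0.492  0.123  2.284  0.66   0.243 -0.886]
```

View pics/grasp.png

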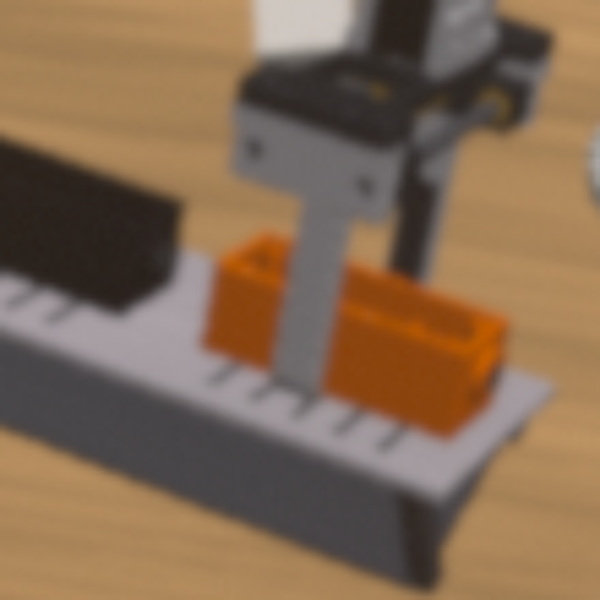

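The fingers stand either side of the middle of the long walls, with the near finger at (305,300). Closing gently.

Call:
{"method": "apply_moves", "body": {"commands": [[0,0,0,0,0,0,1],[0,0,0,0,0,0,1],[0,0,0,0,0,0,1],[0,0,0,0,0,0,1],[0,0,0,0,0,0,1],[0,0,0,0,0,0,1],[0,0,0,0,0,0,1],[0,0,0,0,0,0,1]], "grip_force": 20}}

```text
t: 5.43
ee_pos: [513.0, -130.8, 78.4]
ee_rot: [0.215, 0.747, 0.604, 0.174]
contact_force: [0.3, 0.6, -0.2]
width: 47.7
gripper_force: 20.0
```

Gripped at a width of 47.7 mm with 20 N. Lifting at right angles to the plate.

Call:
{"method": "apply_moves", "body": {"commands": [[0,0,-0.02,0,0,0,1],[0,0,-0.04,0,0,0,1],[0,0,-0.06,0,0,0,1],[0,0,-0.08,0,0,0,1],[0,0,-0.1,0,0,0,1],[0,0,-0.1,0,0,0,1],[0,0,-0.1,0,0,0,1],[0,0,-0.1,0,0,0,1]]}}

```text
t: 6.1
ee_pos: [465.2, -120.5, 154.8]
ee_rot: [0.214, 0.747, 0.605, 0.173]
contact_force: [0.5, -0.4, -0.2]
width: 48.0
gripper_force: 20.0
```

Call:
{"method": "apply_moves", "body": {"commands": [[0,0,-0.1,0,0,0,1],[0,0,-0.1,0,0,0,1],[0,0,-0.06,0,0,0,1],[0,0,0,0.107,0,0,1],[0,0,0,0.107,0,0,1],[0,0,0,0.107,0,0,1],[0,0,0,0.107,0,0,1],[0,0,0,0.107,0,0,1]]}}

```text
t: 6.77
ee_pos: [445.4, -116.6, 187.9]
ee_rot: [0.108, 0.77, 0.623, 0.087]
contact_force: [0.7, -0.6, -2.0]
width: 47.9
gripper_force: 20.0
```

Call:
{"method": "apply_moves", "body": {"commands": [[0,0,0,0.107,0,0,1],[0,0,0,0.107,0,0,1],[0,0,0,0.107,0,0,1],[0,0,0,0.107,0,0,1],[0,0,0,0.107,0,0,1],[0,0,0,0,0,0,1],[0,0,0,0,0,0,1]]}}

```text
t: 7.35
ee_pos: [446.2, -116.7, 187.2]
ee_rot: [-0.0, 0.777, 0.629, -0.0]
contact_force: [-0.4, -0.0, -1.0]
width: 48.0
gripper_force: 20.0
```

```bash
python3 - <<'E'
from rel import *
d=manip.read_camera("scene");rel([557.4,170.5,120],np.array([0,0,1.]))
cv2.imwrite("pics/held.png",cv2.resize(d["pixels"][80:330,180:460],(672,600))[:,:,::-1])
E
```

```text
pos [ 445.419 -116.379  187.225] z [-0. -0. -1.] y [ 0.978 -0.209 -0.   ]  desired z [-0. -0. -1.] target in tool mm [303.962  49.536  67.172] F [-0.167 -0.212 -1.841] joints [-0.407  0.115  1.763 -0.     1.264 -0.196]
```

View pics/held.png

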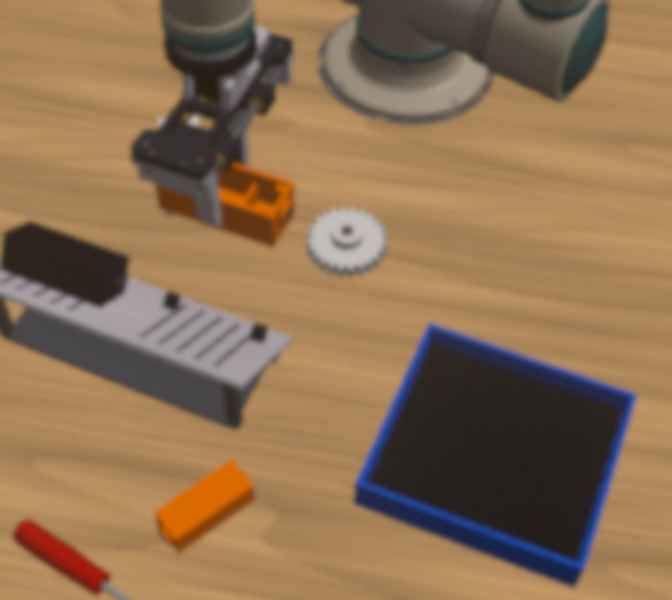

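The housing is held level at (225,205) in the crop, the stand place is empty, and the black housing is undisturbed at (65,260). Moving over the tray.

Call:
{"method": "apply_moves", "body": {"commands": [[0.08,0.013,0,0,0,0,1],[0.15,0.025,0,0,0,0,1],[0.17,0.028,0,0,0,0,1],[0.17,0.028,0,0,0,0,1],[0.17,0.028,0,0,0,0,1],[0.17,0.028,0,0,0,0,1],[0.17,0.028,0,0,0,0,1],[0.17,0.028,0,0,0,0,1]]}}

```text
t: 8.07
ee_pos: [514.4, 61.4, 187.9]
ee_rot: [0.0, 0.778, 0.629, 0.0]
contact_force: [1.0, -0.7, -1.1]
width: 47.9
gripper_force: 20.0
```

Call:
{"method": "apply_moves", "body": {"commands": [[0.17,0.028,0,0,0,0,1],[0.17,0.028,0,0,0,0,1],[0.17,0.028,0,0,0,0,1],[0.17,0.028,0,0,0,0,1],[0.1,0.017,0,0,0,0,1],[0,0,0.04,0,0,0,1],[0,0,0.08,0,0,0,1],[0,0,0.1,0,0,0,1]]}}

```text
t: 8.73
ee_pos: [558.5, 169.8, 155.0]
ee_rot: [0.001, 0.777, 0.629, 0.0]
contact_force: [0.6, 0.1, -1.3]
width: 47.9
gripper_force: 20.0
```

Call:
{"method": "apply_moves", "body": {"commands": [[0,0,0.1,0,0,0,1],[0,0,0.1,0,0,0,1],[0,0,0.1,0,0,0,1],[0,0,0.1,0,0,0,1],[0,0,0.08,0,0,0,1],[0,0,0.05,0,0,0,1],[0,0,0,0,0,0,1],[0,0,0,0,0,0,1]]}}

```text
t: 9.4
ee_pos: [558.3, 169.9, 75.1]
ee_rot: [0.0, 0.778, 0.629, -0.0]
contact_force: [1.2, 0.9, -0.7]
width: 48.0
gripper_force: 20.0
```

```bash
python3 - <<'E'
from rel import *
d=manip.read_camera("scene");rel([557.4,170.5,29],np.array([0,0,1.]))
cv2.imwrite("pics/tray.png",cv2.resize(d["pixels"][180:330,310:460],(600,600))[:,:,::-1])
E
```

```text
pos [558.942 170.212  75.751] z [ 0.001 -0.    -1.   ] y [ 0.978 -0.209  0.001]  desired z [-0. -0. -1.] target in tool mm [-0.04  -1.608 46.75 ] F [ 1.024 -0.505 -0.274] joints [ 0.177  0.388  1.679 -0.     1.074  0.388]
```

View pics/tray.png

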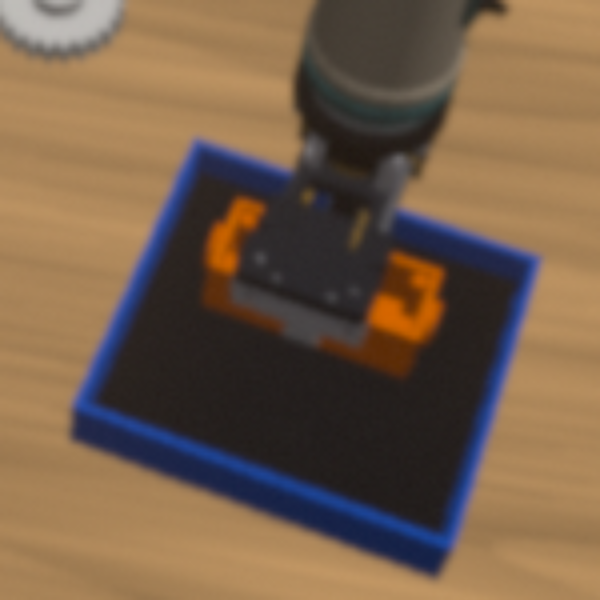

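The housing (325,285) is well inside the tray walls, aligned with them and level. I'll lower it to about 10 mm above expected contact, then creep down.

Call:
{"method": "apply_moves", "body": {"commands": [[0,0,0.05,0,0,0,1],[0,0,0.06,0,0,0,1],[0,0,0.06,0,0,0,1],[0,0,0.04,0,0,0,1],[0,0,0.02,0,0,0,1],[0,0,0,0,0,0,1],[0,0,0,0,0,0,1]]}}

```text
t: 10.03
ee_pos: [558.7, 170.8, 40.3]
ee_rot: [-0.0, 0.777, 0.629, -0.0]
contact_force: [0.1, -0.3, -1.1]
width: 47.9
gripper_force: 20.0
```

Call:
{"method": "apply_moves", "body": {"commands": [[0,0,0.01,0,0,0,1],[0,0,0.01,0,0,0,1],[0,0,0.01,0,0,0,1],[0,0,0.01,0,0,0,1],[0,0,0,0,0,0,1],[0,0,0,0,0,0,1]]}}

```text
t: 10.53
ee_pos: [558.7, 170.7, 34.6]
ee_rot: [-0.0, 0.778, 0.629, -0.0]
contact_force: [-0.7, -0.8, -1.1]
width: 47.6
gripper_force: 20.0
```

Call:
{"method": "apply_moves", "body": {"commands": [[0,0,0.01,0,0,0,1],[0,0,0.01,0,0,0,1],[0,0,0,0,0,0,1],[0,0,0,0,0,0,1]]}}

```text
t: 10.87
ee_pos: [558.7, 170.7, 31.5]
ee_rot: [-0.0, 0.777, 0.629, -0.0]
contact_force: [0.1, -0.2, -0.7]
width: 47.8
gripper_force: 20.0
```

Call:
{"method": "apply_moves", "body": {"commands": [[0,0,0.01,0,0,0,1],[0,0,0.01,0,0,0,1],[0,0,0,0,0,0,1],[0,0,0,0,0,0,1]]}}

```text
t: 11.2
ee_pos: [559.0, 170.8, 28.9]
ee_rot: [0.0, 0.778, 0.629, 0.0]
contact_force: [-1.3, -0.1, 0.4]
width: 47.9
gripper_force: 20.0
```

Call:
{"method": "apply_moves", "body": {"commands": [[0,0,0.01,0,0,0,1],[0,0,0,0,0,0,1],[0,0,0,0,0,0,1]]}}

```text
t: 11.45
ee_pos: [559.1, 170.7, 27.6]
ee_rot: [0.0, 0.778, 0.629, 0.0]
contact_force: [0.1, -0.7, 3.3]
width: 47.9
gripper_force: 20.0
```

Call:
{"method": "apply_moves", "body": {"commands": [[0,0,0.007,0,0,0,1],[0,0,0,0,0,0,1],[0,0,0,0,0,0,1]]}}

```text
t: 11.7
ee_pos: [559.1, 170.7, 26.6]
ee_rot: [0.0, 0.778, 0.629, 0.0]
contact_force: [-0.9, 0.1, 5.6]
width: 47.6
gripper_force: 20.0
```

The floor carries it: the force rises by about 2.3 N per mm. I'll ease back about 1.5 mm so the spring does not kick, then open.

Call:
{"method": "apply_moves", "body": {"commands": [[0,0,-0.01,0,0,0,1],[0,0,0,0,0,0,1],[0,0,0,0,0,0,0.1],[0,0,0,0,0,0,-0.2],[0,0,0,0,0,0,-0.5],[0,0,0,0,0,0,-0.8],[0,0,0,0,0,0,-0.8],[0,0,0,0,0,0,-0.8]]}}

```text
t: 12.37
ee_pos: [558.5, 170.7, 27.3]
ee_rot: [-0.0, 0.778, 0.629, -0.0]
contact_force: [0.3, 0.1, -0.3]
width: 77.7
gripper_force: 0.0
```

Call:
{"method": "apply_moves", "body": {"commands": [[0,0,0,0,0,0,-0.8],[0,0,0,0,0,0,-0.8],[0,0,-0.04,0,0,0,-0.8],[0,0,-0.08,0,0,0,-0.8],[0,0,-0.15,0,0,0,-0.8],[0,0,-0.2,0,0,0,-0.8],[0,0,-0.2,0,0,0,-0.8],[0,0,-0.2,0,0,0,-0.8]]}}

```text
t: 13.03
ee_pos: [558.5, 170.7, 159.8]
ee_rot: [0.0, 0.778, 0.629, -0.0]
contact_force: [0.6, -0.2, -0.7]
width: 84.5
gripper_force: 0.0
```

Call:
{"method": "apply_moves", "body": {"commands": [[-0.2,0,-0.1,0,0,0,-0.8],[-0.2,0,0,0,0,0,-0.8],[-0.2,0,0,0,0,0,-0.8],[-0.2,0,0,0,0,0,-0.8],[-0.1,0,0,0,0,0,-0.8],[0,0,0,0,0,0,-0.8]]}}

```text
t: 13.53
ee_pos: [529.9, 35.9, 173.8]
ee_rot: [0.001, 0.779, 0.628, -0.0]
contact_force: [0.0, 0.8, 1.3]
width: 84.5
gripper_force: 0.0
```

```bash
python3 - <<'E'
from rel import *
d=manip.read_camera("scene");s=manip.read_state();print(s["ee_pos"],s["width"],s["dq"])
cv2.imwrite("pics/end.png",cv2.resize(d["pixels"][140:340,150:450],(800,533))[:,:,::-1])
E
```

```text
[530.426  37.669 173.751] 84.70750363905861 [ 0.035  0.013 -0.013  0.021 -0.004  0.008]
```

View pics/end.png

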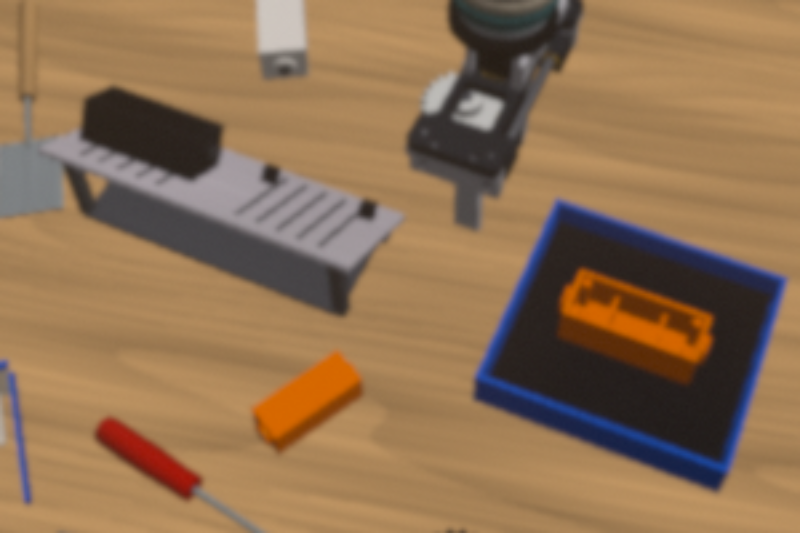

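The housing lies flat in the tray at (637,325), open side up and released. The black housing is still in its place at (150,130). Handing in.

```bash
python3 -c "
from cell import manip
print(manip.hand_in())"
```

```text
the job is handed in; nothing more can be done
None
```

I handed the job in at about 13.6 s: the orange housing lies flat in the curing tray, open side up and released, gripped at 20 N throughout, with the black housing still in its place in the last picture; hand-in returned no verdict.

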